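Lay the bench out for a wheel-bearing change

ROBOT

A 6-joint arm with a two-finger parallel gripper is mounted at the origin on the work surface. World frame = base frame: x ahead of the robot, y to its left, z up, the work surface at z = 0. Lengths are in m, angles in rad, forces in N, time in s.
With the tool pointing down it reaches from about 0.4 to 0.825 m from the base axis. Payload 7 kg.
Tool frame: the origin (TCP) lies between the finger pads; the fingertips stand 8 mm ahead of it and the grasp point (between the pads) lies 11 mm behind it (arm.finger_overhang is the distance from the TCP to the fingertips, in m); z points along the fingers, y is the line along which they close (so a half turn about z gives the same grasp; the last joint's range is limited). The gripper opens to 88 mm and grips with 3 to 60 N. Pads are 19 mm wide; open, the fingers measure 130 mm over their backs; the gripper's body (78 mm by 193 mm) begins 47 mm behind the grasp point.
Start: joints at [1.591, 0.359, 0.012, 0, -1.224, -0.288], TCP at [0.179, 0.651, 0.235] pointing down, gripper open.
Joint ranges: [-3.07, 3.07], [-1.43, 2.12], [-1.02, 1.25], [-3.03, 1.67], [-3.05, -0], [-3.03, 3.03]. Speed limits (rad/s): [2.39, 2.39, 3.01, 3.14, 3.14, 3.14].

INTERFACE

Orientations are given as [roll, pitch, yaw] about the fixed x, y, z axes, in that order (R = Rz(yaw) Ry(pitch) Rx(roll)).
In Python, from station import arm gives the robot as it stands.
- The arm moves only by the tool move_arm, never from a script. Its argument "rows" is text: rows parted by semicolons, each of 7 numbers parted by spaces: the turn, a rotation vector about the tool's x, y, z in degrees, then the shift along the tool's x, y, z in m, then the finger opening in m, from 0 to 0.0876. A call has 1 to 8 rows; each row shifts and turns the commanded pose from where the row before left it, along the tool's axes as they then stand; what a row does not reach is not made up. A row lasts 1/8 s, in which the tool goes at most 62.5 mm and 10.7 degrees, less where a joint would pass 70% of its speed; a pose out of reach is approached as far as the arm can. A call is refused whole if a number of a shift passes 0.0625 or a number of a turn 10.7, either way. A call with a gripper value outside its range is refused whole. The fingers move at their own pace and stop on an object; "squeeze" is the grip in N (left out, the last holds). Time passes only in rows, so rows that do not move let the fingers close. It gives the time, the measured TCP pose, the force, the opening and the grip force at its end, in the units of the state.
- arm.get_state(): the state, without advancing time (a new reading comes with each control period).
- arm.grab_frame(name): name is "scene" or "top"; returns (picture, depth): 480x640x3 uint8, blue, green, red; 480x640 float32, m along the optical axis (not along the pixel's ray), 0 where there is no reading.
- arm.camera_model(name): a dict with "mtx" (3x3 intrinsics, pixels), "k1" (the pictures are not rectified: a ray, as slopes to the right and down, at radius r is drawn at 1 + k1 r^2 times it, then the intrinsics apply), "camera_from_world" (4x4, takes a point from world to camera coordinates). Camera axes: x right, y down, z forward; pixel columns grow to the right and rows downward; lengths in m; the calibration is good to about 2 mm. A picture is of the moment at which its call begins. camera_model takes no time and is no camera call.
- arm.job_done(): hands the job in; it is judged then, once.
The state is a dict: "t": time; "q": joint angles; "qd": joint speeds; "joint_efforts": joint torques, N m; "eef_pos": TCP position; "ee_rot": TCP orientation; "force": force on the tool from outside, world axes, zero at the start; "moment": the same for the moment, N m; "width": finger opening in m; "gripper_force": force on a finger pad.
Only numpy, scipy, OpenCV 4.12 (cv2) and the standard library are available. Lean on these libraries where they do the work, as an engineer would, in place of code of your own. Each camera call takes 0.05 s, during which the arm holds its last target. There are 200 camera calls.

TASK

Lay the bench out for a wheel-bearing change: centre the ball bearing flat on the plywood press block and stand the brass bush upright, centred, on top of the bearing. To the left of the green hub (left, and behind, as seen from the robot) stand the yellow grease tin with the plain steel spacer between the two, all three in one line straight out to the robot's left with gaps of about 25 mm, and set the red dust cap, the way up it is now, straight behind the hub with the same gap. Leave the tape measure and the screw jar where they are.

Things in the scene. Friction and masses are not known exactly. Their poses are not given: they have to be found in the camera images.
- hub: TARGET, fixed to the bench: green cast wheel hub standing upright, round; flange 80 mm in diameter and 12 mm thick at the bottom, with a boss 48 to 42 mm in diameter rising to 45 mm. Origin: centre of its underside on the bench. It is never turned: its axes are the robot's (x away from the robot = behind, y to the robot's left). All gaps are measured from the flange's rim
- block: TARGET, fixed to the bench: square pale plywood press block 80 x 80 mm, 30 mm high, with brown ply lines round its sides and a flat top at 30 mm. Origin: centre of its underside; z up; turned about z by up to 0.7 rad either way
- bearing_center (a point): loose steel ball bearing lying flat, ring 52 mm outside diameter, 25 mm bore, 16 mm high, black seal ring on its face; 0.1 to 0.17 kg. Point: its centre, 8 mm above its underside; z up
- bush_center (a point): loose brass (golden) bush, plain tube 34 mm outside diameter, 22 mm bore, 36 mm high, standing upright; 0.09 to 0.16 kg. Point: its centre, 18 mm above its underside; z up
- spacer_center (a point): loose steel (grey) spacer, plain tube 34 mm outside diameter, 24 mm bore, 40 mm high, standing upright; 0.09 to 0.16 kg. Point: its centre, 20 mm above its underside; z up
- tin_center (a point): loose yellow grease tin with a white disc on its lid, round, 56 mm in diameter, 40 mm high, upright; 0.12 to 0.21 kg. Point: its centre, 20 mm above its underside; z up
- cap_center (a point): loose red dust cap, round, 48 mm in diameter with straight sides up to 21 mm, domed above, 30 mm high, flat side down; 0.05 to 0.09 kg. Point: its centre, 15 mm above its underside; z up
- tape_center (a point): bystander, loose: tape measure, black case with a broad orange band over its middle, 62 x 36 mm, 50 mm high, standing. Point: its centre, 25 mm up. Not to be disturbed
- jar_center (a point): bystander, loose: glass jar of screws with a blue lid, 50 mm in diameter, 50 mm high, upright. Point: its centre, 25 mm up. Not to be disturbed
Not all that is in view belongs to the job. What is shaped like the part that bears bearing_center but blue, purple or turquoise is not meant.

How it is judged:
By the outcome, as a careful person would: the job done as asked, in the order asked, and still so for the second after the job is handed in, with the robot touching nothing.
It also fails if it takes over 120 s, if anything falls off the work surface, if the arm or the gripper's body presses on something with over 40 N, if the wrist force passes 120 N, or if a joint passes its speed limit or range.

## Working session

There is one attempt and no reset: what is moved stays moved. The work goes in short steps, Python scripts to look and compute and a tool call to move; the robot and the scene stay as the last step left them, time stands still between calls to the robot, and variables do not carry over. Pictures are saved under pics/ and viewed, at most 14 in all, crops included, and the job is handed in when it is done.

Besides the shell and the picture viewer there is one more tool, called after ">>>" as a command line: name --argument value ..., lists and objects as JSON in quotes. move_arm: Moves the arm, as the interface text tells. Its arguments: {"type":"object","properties":{"rows":{"type":"string"},"squeeze":{"type":"number"}},"required":["rows"]}

```bash
mkdir -p pics; ls; cat > h.py <<'E'
import numpy as np, cv2
from station import arm
def grab(n,f=None):
    im,d=arm.grab_frame(n)
    if f: cv2.imwrite('pics/'+f,im)
    return im,d
def rays(n,px):
    m=arm.camera_model(n);K=np.array(m['mtx']);T=np.array(m['camera_from_world'])
    k=m['k1']; px=np.atleast_2d(px).astype(float)
    u=(px-K[:2,2])/[K[0,0],K[1,1]]; v=u.copy()
    for _ in range(20): v=u/(1+k*(v**2).sum(1,keepdims=True))
    R=T[:3,:3]; d=np.c_[v,np.ones(len(v))]
    return -R.T@T[:3,3], d@R
def onplane(n,px,z):
    c,d=rays(n,px); return c+d*((z-c[2])/d[:,2:3])
def deproj(n,depth):
    v,u=np.mgrid[0:480,0:640]
    c,d=rays(n,np.c_[u.ravel(),v.ravel()])
    return (c+d*depth.ravel()[:,None]).reshape(480,640,3)
E
python3 - <<'E'
from h import *
for n in('top','scene'):
    im,d=grab(n,n+'0.png'); np.save(n+'d.npy',d)
    m=arm.camera_model(n);print(n,np.round(rays(n,[[320,240]]),3),np.round(m['mtx'],1)[0],m['k1'],(d>0).mean())
print(arm.get_state())
E
```

```text
picsTraceback (most recent call last):
  File "<stdin>", line 4, in <module>
    return _wrapfunc(a, 'round', decimals=decimals, out=out)
    return _wrapit(obj, method, *args, **kwds)
    conv = _array_converter(obj)
ValueError: setting an array element with a sequence. The requested array has an inhomogeneous shape after 1 dimensions. The detected shape was (2,) + inhomogeneous part.
```

View pics/top0.png

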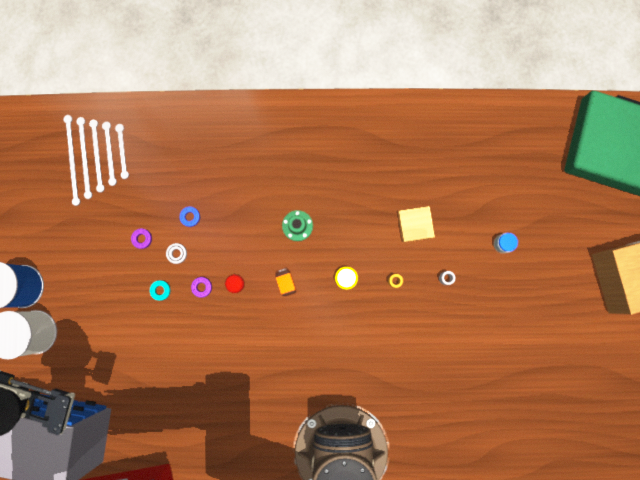

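The top view shows: bearing (176,253), bush (396,281), spacer (448,278), tin (346,278), cap (234,284), hub (297,226), block (416,224), tape (285,282) and jar (506,242). The destination spots look free.

```bash
python3 - <<'E'
from h import *
F={}
for n in('top','scene'):
    im,d=grab(n,n+'1.png'); F[n]=(im,d)
    m=arm.camera_model(n);c,r=rays(n,[[320,240]]);print(n,c.round(3),r.round(3),np.round(m['mtx'],1)[0],m['k1'],(d>0).mean())
im,d=F['top'];P=deproj('top',d);hsv=cv2.cvtColor(im,cv2.COLOR_BGR2HSV)
sc,sd=F['scene'];S=deproj('scene',sd)
seeds=dict(bearing=(176,253,.016,.026),bush=(396,281,.036,.017),spacer=(448,278,.04,.017),tin=(346,278,.04,.028),cap=(234,284,.021,.024),tape=(285,282,.05,.02),hub=(297,226,.012,.04),block=(416,224,.03,.04),jar=(506,242,.05,.025))
for k,(u,v,z,r) in seeds.items():
    p0=onplane('top',[u,v],z)[0]
    W=np.zeros((480,640),np.uint8);cv2.circle(W,(u,v),26,1,-1)
    o=[]
    for Q,w,Z in((P,W,d),(S,1,sd)):
        M=(w>0)&(Z>0)&(np.hypot(Q[...,0]-p0[0],Q[...,1]-p0[1])<r+.02)&(Q[...,2]>.006)
        if M.sum()==0:o.append('none');continue
        q=Q[M];zt=np.percentile(q[:,2],90);t=q[abs(q[:,2]-z)<.004]
        o.append((int(M.sum()),len(t),zt.round(4),(t[:,:2].min(0)/2+t[:,:2].max(0)/2).round(4) if len(t) else 0,np.ptp(t[:,:2],axis=0).round(3) if len(t) else 0,t[:,:2].mean(0).round(4) if len(t) else 0))
    print(k,p0.round(3),*o,sep='\n   ')
s=arm.get_state();print(s['t'],s['eef_pos'],s['ee_rot'],s['width'],arm.finger_overhang)
E
```

```text
top [0.388 0.036 1.42 ] [[ 0.106  0.012 -0.994]] [549.9   0.  321.9] -0.08366296830289406 0.9960026041666666
scene [1.147 0.485 0.996] [[-0.54  -0.352 -0.765]] [514.9   0.  319.1] -0.09208713590838719 0.9959049479166666
bearing
   [0.505 0.424 0.016]
   (296, 206, np.float64(0.0193), array([0.5067, 0.4261]), array([0.05 , 0.051]), array([0.5059, 0.4266]))
   (345, 276, np.float64(0.0181), array([0.5064, 0.4238]), array([0.052, 0.049]), array([0.5071, 0.4237]))
bush
   [ 0.431 -0.139  0.036]
   (118, 66, np.float64(0.0386), array([ 0.4332, -0.1376]), array([0.03 , 0.033]), array([ 0.4338, -0.1367]))
   (197, 69, np.float64(0.0372), array([ 0.4327, -0.1388]), array([0.032, 0.034]), array([ 0.4326, -0.1386]))
spacer
   [ 0.437 -0.269  0.04 ]
   (141, 62, np.float64(0.0416), array([ 0.4397, -0.2705]), array([0.03 , 0.033]), array([ 0.4402, -0.2701]))
   (192, 52, np.float64(0.0394), array([ 0.44  , -0.2703]), array([0.035, 0.036]), array([ 0.4407, -0.2699]))
tin
   [ 0.439 -0.013  0.04 ]
   (412, 319, np.float64(0.044), array([ 0.4412, -0.0118]), array([0.055, 0.053]), array([ 0.4403, -0
[... 765 characters left out ...]
2), array([0.577 , 0.1096]), array([0.079, 0.081]), array([0.5862, 0.117 ]))
block
   [ 0.576 -0.193  0.03 ]
   (1013, 768, np.float64(0.0337), array([ 0.5772, -0.1946]), array([0.085, 0.089]), array([ 0.5766, -0.1933]))
   (1037, 763, np.float64(0.0325), array([ 0.5787, -0.1959]), array([0.091, 0.092]), array([ 0.5792, -0.1948]))
jar
   [ 0.527 -0.417  0.05 ]
   (358, 204, np.float64(0.0522), array([ 0.5266, -0.4216]), array([0.041, 0.046]), array([ 0.5268, -0.4224]))
   (392, 166, np.float64(0.0513), array([ 0.5295, -0.4261]), array([0.049, 0.051]), array([ 0.5289, -0.4241]))
0.15 [0.1785427  0.65059061 0.23383619] [ 3.14031348e+00 -1.59002496e-04 -2.67844059e-01] 0.08750148452617286 0.008
```

View pics/scene1.png

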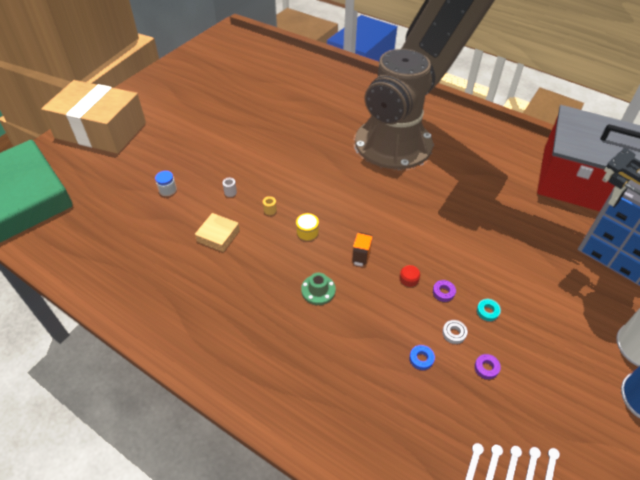

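The scene view confirms the identities: white/steel bearing (455,331), cap (410,275), hub (318,290), block (217,232). I'll refine the centres with colour silhouettes, which project to the axis at half height.

```bash
cat >> h.py <<'E'
# silhouette: hull of the colour blob near a guess, centroid cast on a plane at height zc
H=dict(bearing=(0,180,0,70,90,255),bush=(18,32,120,255,60,255),spacer=(0,180,0,75,60,255),tin=(20,35,20,255,150,255),
       cap=(0,6,190,255,80,255),hub=(55,90,60,255,20,255),block=(15,30,30,160,150,255),jar=(100,125,80,255,80,255),tape=(5,18,200,255,140,255))
HT=dict(bearing=.016,bush=.036,spacer=.04,tin=.04,cap=.026,hub=.012,block=.03,jar=.05,tape=.05)
G=dict(bearing=(.5065,.425),bush=(.433,-.138),spacer=(.44,-.27),tin=(.44,-.013),cap=(.427,.27),hub=(.5765,.11),block=(.578,-.195),jar=(.528,-.423),tape=(.429,.139))
def project(n,p):
    m=arm.camera_model(n);K=np.array(m['mtx']);T=np.array(m['camera_from_world'])
    c=T[:3,:3]@p+T[:3,3];v=c[:2]/c[2];v=v*(1+m['k1']*(v@v));return K[:2,:2]@v+K[:2,2]
def sil(n,im,k,xy=None,z0=0,rad=24):
    xy=G[k] if xy is None else xy
    u,v=project(n,np.array([*xy,z0+HT[k]/2]))
    h=H[k];m=cv2.inRange(cv2.cvtColor(im,cv2.COLOR_BGR2HSV),(h[0],h[2],h[4]),(h[1],h[3],h[5]))
    w=np.zeros_like(m);cv2.circle(w,(round(u),round(v)),rad,255,-1);m&=w
    cs,_=cv2.findContours(m,cv2.RETR_EXTERNAL,cv2.CHAIN_APPROX_NONE)
    if not cs: return None
    c=cv2.convexHull(max(cs,key=cv2.contourArea));M=cv2.moments(c)
    if M['m00']<5: return None
    p=onplane(n,[M['m10']/M['m00'],M['m01']/M['m00']],z0+HT[k]/2)[0]
    q=onplane(n,c[:,0],z0+HT[k]/2)
    return p[:2].round(4),np.ptp(q[:,:2],axis=0).round(3)
E
python3 - <<'E'
from h import *
a,b=cv2.imread('pics/top1.png'),cv2.imread('pics/scene1.png')
for k in H: print(k,sil('top',a,k),sil('scene',b,k))
c=cv2.cvtColor(a,cv2.COLOR_BGR2HSV)
for p in((176,244),(396,275),(448,272),(416,224)):print(c[p[1],p[0]-3:p[0]+4].tolist())
E
```

```text
bearing (array([0.5058, 0.4265]), array([0.052, 0.053])) (array([0.5044, 0.4236]), array([0.06 , 0.053]))
bush (array([ 0.4328, -0.14  ]), array([0.033, 0.033])) (array([ 0.4309, -0.1422]), array([0.056, 0.053]))
spacer (array([ 0.4391, -0.2709]), array([0.033, 0.039])) (array([ 0.4378, -0.2737]), array([0.062, 0.063]))
tin (array([ 0.4404, -0.0134]), array([0.059, 0.056])) (array([ 0.4378, -0.0165]), array([0.084, 0.074]))
cap (array([0.4272, 0.2725]), array([0.046, 0.049])) (array([0.4255, 0.2697]), array([0.059, 0.047]))
hub (array([0.5766, 0.1114]), array([0.076, 0.075])) (array([0.5752, 0.1081]), array([0.082, 0.078]))
block (array([ 0.5787, -0.1959]), array([0.091, 0.09 ])) (array([ 0.5769, -0.2007]), array([0.101, 0.103]))
jar (array([ 0.5292, -0.4304]), array([0.046, 0.048])) (array([ 0.5146, -0.4449]), array([0.052, 0.055]))
tape (array([0.4339, 0.1354]), array([0.043, 0.048])) (array([0.4073, 0.1289]), array([0.053, 0.049]))
[[12, 14, 244], [9, 10, 246], [6, 5, 249], [10, 6, 249], [10, 6, 248], [5, 6, 245], [4, 9, 239]]
[[27, 178, 254], [28, 170, 255], [29, 171, 255], [29, 167, 255], [29, 169, 255], [29, 170, 255], [27, 181, 254]]
[[6, 5, 248], [10, 3, 251], [0, 1, 253], [0, 1, 253], [0, 2, 253], [10, 3, 253], [9, 10, 249]]
[[29, 77, 255], [29, 73, 255], [29, 74, 255], [28, 79, 255], [28, 76, 255], [28, 77, 255], [29, 80, 255]]
```

>>> move_arm --rows "0 0 -7.7 0 0 0 0.0876; 0 0 -7.65 0 0 0 0.0876; 0 0 0 0.045 0.031 0 0.0876; 0 0 0 0.045 0.031 0 0.0876; 0 0 0 0.045 0.031 0 0.0876; 0 0 0 0.045 0.031 0 0.0876; 0 0 0 0.045 0.031 0 0.0876; 0 0 0 0.045 0.031 0 0.0876"

```text
t: 1.15
eef_pos: [0.4498, 0.4637, 0.2344]
ee_rot: [3.141, 0.0, 0.0]
force: [0.2, 0.6, 0.0]
width: 0.0877
gripper_force: 0.0
```

>>> move_arm --rows "0 0 0 0.028 0.0195 0.05 0.0876; 0 0 0 0.028 0.0195 0.05 0.0876; 0 0 0 0 0 0.05 0.0876; 0 0 0 0 0 0.04 0.0876; 0 0 0 0 0 0 0.0876"

```text
t: 1.78
eef_pos: [0.5031, 0.4236, 0.041]
ee_rot: [3.136, 0.004, -0.001]
force: [-1.0, -0.7, 0.8]
width: 0.0875
gripper_force: 0.0
```

>>> move_arm --rows "0 0 0 0.002 -0.001 0.015 0.0876; 0 0 0 0 0 0.015 0.0876; 0 0 0 0 0 0 0.0876; 0 0 0 0 0 0 0.0876"

```text
t: 2.28
eef_pos: [0.5069, 0.4273, 0.0151]
ee_rot: [-3.141, -0.001, 0.0]
force: [0.0, 0.8, -0.8]
width: 0.0874
gripper_force: 0.0
```

>>> move_arm --rows "0 0 0 -0.001 0.002 0.004 0.0876; 0 0 0 0 0 0 0.0876; 0 0 0 0 0 0 0.048; 0 0 0 0 0 0 0.048; 0 0 0 0 0 0 0.048; 0 0 0 0 0 0 0.048" --squeeze 20

```text
t: 3.02
eef_pos: [0.5056, 0.4249, 0.0106]
ee_rot: [3.142, 0.0, 0.0]
force: [-0.3, -0.2, -0.3]
width: 0.0533
gripper_force: 0.2
```

>>> move_arm --rows "0 0 0 0 0 0 0.048; 0 0 0 0 0 0 0.048; 0 0 0 0 0 -0.03 0.048; 0 0 0 0 0 -0.05 0.048; 0 0 0 0 0 -0.05 0.048; 0 0 0 0 0 0 0.048"

```text
t: 3.78
eef_pos: [0.5074, 0.4271, 0.1456]
ee_rot: [-3.135, -0.005, 0.001]
force: [0.9, 0.2, -1.6]
width: 0.0509
gripper_force: 20.0
```

>>> move_arm --rows "0 0 0 0.0065 0.0565 0 0.048; 0 0 0 0.0065 0.0565 0 0.048; 0 0 0 0.0065 0.0565 0 0.048; 0 0 0 0.0065 0.0565 0 0.048; 0 0 0 0.0065 0.0565 0 0.048; 0 0 0 0.0065 0.0565 0 0.048; 0 0 0 0.0065 0.0565 0 0.048; 0 0 0 0.0065 0.0565 0 0.048"

```text
t: 4.78
eef_pos: [0.5571, -0.0288, 0.1397]
ee_rot: [-3.142, 0.001, 0.0]
force: [1.6, -0.6, -1.1]
width: 0.0509
gripper_force: 20.0
```

>>> move_arm --rows "0 0 0 0.0065 0.0565 0 0.048; 0 0 0 0.0065 0.0565 0 0.048; 0 0 0 0.007 0.056 0 0.048; 0 0 0 0 0 0 0.048; 0 0 0 0 0 0.03 0.048; 0 0 0 0 0 0.03 0.048; 0 0 0 0 0 0 0.048; 0 0 0 0 0 0 0.048"

```text
t: 5.78
eef_pos: [0.5782, -0.1957, 0.0812]
ee_rot: [3.141, -0.0, 0.001]
force: [0.3, 0.4, -1.2]
width: 0.0513
gripper_force: 20.0
```

```bash
python3 - <<'E'
from h import *
im,d=grab('scene','s2.png'); cv2.imwrite('pics/s2c.png',cv2.resize(im[150:290,140:310],None,fx=4,fy=4))
print(arm.get_state()['eef_pos'])
E
```

```text
[ 0.57860397 -0.19574561  0.08176249]
```

View pics/s2c.png

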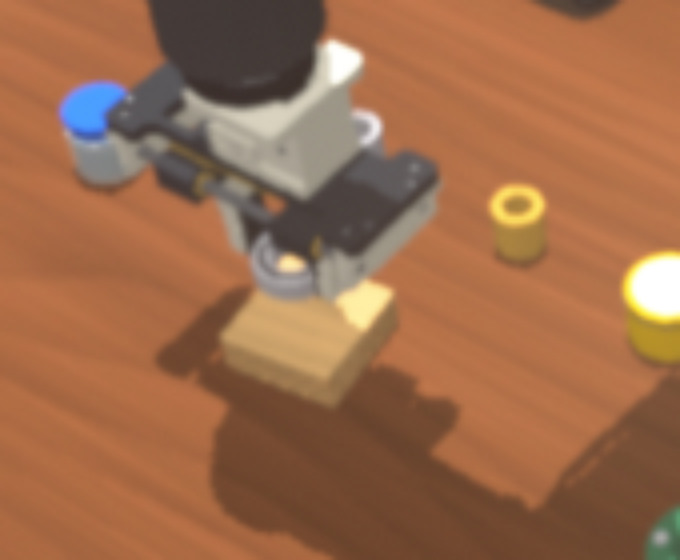

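The bearing is held level above the block. The crop shows its ring at about (290,265) between the fingers. Lowering and releasing.

>>> move_arm --rows "0 0 0 0 0 0.025 0.048; 0 0 0 0 0 0.01 0.048; 0 0 0 0 0 0.005 0.048; 0 0 0 0 0 0 0.048; 0 0 0 0 0 0 0.048; 0 0 0 0 0 0 0.06; 0 0 0 0 0 0 0.07; 0 0 0 0 0 0 0.075"

```text
t: 6.82
eef_pos: [0.5779, -0.1961, 0.0408]
ee_rot: [3.142, -0.0, 0.0]
force: [0.0, 0.2, -0.3]
width: 0.0728
gripper_force: 0.0
```

>>> move_arm --rows "0 0 0 0 0 -0.04 0.075; 0 0 0 0 0 -0.06 0.075; 0 0 0 -0.048 -0.019 0 0.06; 0 0 0 -0.048 -0.019 0 0.06; 0 0 0 -0.049 -0.019 0 0.06; 0 0 0 0 0 0 0.06; 0 0 0 0 0 0 0.06"

```text
t: 7.7
eef_pos: [0.4334, -0.139, 0.1413]
ee_rot: [3.142, -0.002, 0.001]
force: [0.5, 0.5, 0.4]
width: 0.0603
gripper_force: 0.0
```

```bash
python3 - <<'E'
from h import *
F={n:grab(n,n+'3.png') for n in('top','scene')}
for n,(im,d) in F.items():
    print(n,sil(n,im,'bearing',(.578,-.196),.03,14))
    P=deproj(n,d)
    for z0,r,lab in((.046,.04,'bearing'),(.03,.062,'block')):
        M=(d>0)&(abs(P[...,2]-z0-(.002 if n=='top' else .001))<.006)&(np.hypot(P[...,0]-.578,P[...,1]+.196)<r)
        q=P[M][:,:2].astype(np.float32);h=cv2.convexHull(q)
        print(lab,len(q),cv2.minEnclosingCircle(h) if lab=='bearing' else cv2.minAreaRect(h), q.mean(0))
cv2.imwrite('pics/t3c.png',np.vstack([cv2.resize(F['top'][0][190:260,370:470],None,fx=4,fy=4),cv2.resize(F['scene'][0][200:270,180:280],None,fx=4,fy=4)]))
E
```

```text
top (array([ 0.5795, -0.1957]), array([0.051, 0.054]))
bearing 225 ((0.5781656503677368, -0.19360993802547455), 0.02584606409072876) [ 0.57783526 -0.19390437]
block 615 ((0.5766863822937012, -0.19374418258666992), (0.07855585962533951, 0.08219867199659348), 8.104260444641113) [ 0.5755261  -0.19200286]
scene (array([ 0.5772, -0.1983]), array([0.059, 0.06 ]))
bearing 220 ((0.5785906314849854, -0.19605326652526855), 0.027249647304415703) [ 0.5793165  -0.19577526]
block 561 ((0.5782212615013123, -0.19659985601902008), (0.08362923562526703, 0.08436527848243713), 8.25424861907959) [ 0.5827423  -0.18890934]
```

View pics/t3c.png

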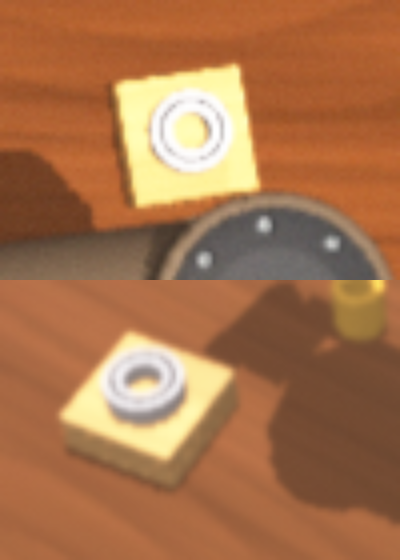

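The bearing lies flat and centred on the block to about 1 mm: crop (190,130) against a block centre of about (187,136), the rest being parallax. Now the bush.

>>> move_arm --rows "0 0 0 0 0 0.05 0.06; 0 0 0 0 0 0.05 0.06; 0 0 0 0 0 0.027 0.06; 0 0 0 0 0 0 0.06; 0 0 0 0 0 0 0.03; 0 0 0 0 0 0 0.03; 0 0 0 0 0 0 0.03; 0 0 0 0 0 0 0.03"

```text
t: 8.8
eef_pos: [0.4335, -0.139, 0.0145]
ee_rot: [-3.142, -0.002, 0.0]
force: [-0.4, 0.1, 7.1]
width: 0.0334
gripper_force: 20.0
```

>>> move_arm --rows "0 0 0 0 0 0 0.03; 0 0 0 0 0 0 0.03; 0 0 0 0 0 -0.03 0.03; 0 0 0 0 0 -0.05 0.03; 0 0 0 0 0 -0.047 0.03; 0 0 0 0 0 0 0.03"

```text
t: 9.55
eef_pos: [0.435, -0.1389, 0.1443]
ee_rot: [-3.141, -0.008, 0.001]
force: [0.6, -0.7, -1.5]
width: 0.0339
gripper_force: 20.0
```

>>> move_arm --rows "0 0 0 0.048 0.019 0 0.03; 0 0 0 0.048 0.019 0 0.03; 0 0 0 0.049 0.019 0 0.03; 0 0 0 0 0 0 0.03; 0 0 0 0 0 0.04 0.03; 0 0 0 0 0 0.025 0.03; 0 0 0 0 0 0 0.03; 0 0 0 0 0 0 0.03"

```text
t: 10.55
eef_pos: [0.5779, -0.196, 0.0763]
ee_rot: [3.141, -0.0, 0.001]
force: [1.8, -0.2, -0.7]
width: 0.0343
gripper_force: 20.0
```

```bash
python3 - <<'E'
from h import *
im,d=grab('scene'); cv2.imwrite('pics/s4c.png',cv2.resize(im[190:270,170:270],None,fx=6,fy=6))
print(arm.get_state()['eef_pos'])
E
```

```text
[ 0.57830685 -0.19601747  0.07674636]
```

View pics/s4c.png

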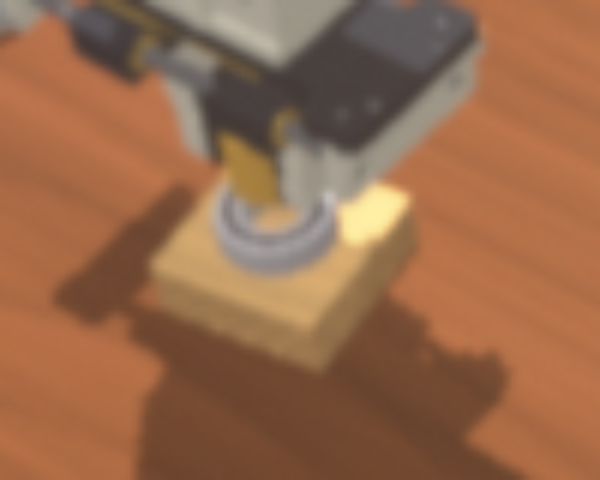

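The bush is held upright at about (250,180), just above the bearing at (277,230). Lowering and releasing.

>>> move_arm --rows "0 0 0 0 0 0.01 0.03; 0 0 0 0 0 0.006 0.03; 0 0 0 0 0 0 0.03; 0 0 0 0 0 0 0.03; 0 0 0 0 0 0 0.04; 0 0 0 0 0 0 0.05; 0 0 0 0 0 0 0.055; 0 0 0 0 0 0 0.06"

```text
t: 11.6
eef_pos: [0.5776, -0.1961, 0.0594]
ee_rot: [-3.142, 0.0, 0.0]
force: [0.1, -0.0, 0.1]
width: 0.0581
gripper_force: 0.0
```

>>> move_arm --rows "0 0 0 0 0 -0.05 0.06; 0 0 0 0 0 -0.05 0.06; 0 0 0 -0.034 -0.046 0 0.0876; 0 0 0 -0.034 -0.046 0 0.0876; 0 0 0 -0.035 -0.046 0 0.0876; 0 0 0 -0.035 -0.045 0 0.0876; 0 0 10 0 0 0 0.0876; 0 0 10 0 0 0 0.0876"

```text
t: 12.6
eef_pos: [0.4395, -0.0121, 0.1601]
ee_rot: [-3.141, -0.001, -0.352]
force: [0.5, -0.1, -0.0]
width: 0.0872
gripper_force: 0.0
```

>>> move_arm --rows "0 0 10 0 0 0 0.0876; 0 0 10 0 0 0 0.0876; 0 0 10 0 0 0 0.0876; 0 0 10 0 0 0 0.0876; 0 0 10 0 0 0 0.0876; 0 0 10 0 0 0 0.0876; 0 0 10 0 0 0 0.0876; 0 0 0 0 0 0 0.0876"

```text
t: 13.6
eef_pos: [0.4397, -0.0131, 0.1596]
ee_rot: [-3.141, 0.0, -1.569]
force: [-0.4, 0.3, 0.4]
width: 0.0876
gripper_force: 0.0
```

```bash
python3 - <<'E'
from h import *
F={n:grab(n,n+'5.png') for n in('top','scene')}
for n,(im,d) in F.items():
    P=deproj(n,d)
    for z0,r,lab in((.082,.03,'bush'),(.046,.04,'bearing'),(.03,.062,'block')):
        M=(d>0)&(abs(P[...,2]-z0-(.002 if n=='top' else .001))<.006)&(np.hypot(P[...,0]-.578,P[...,1]+.196)<r)
        q=P[M][:,:2].astype(np.float32)
        if len(q)<4: continue
        h=cv2.convexHull(q); print(n,lab,len(q),cv2.minEnclosingCircle(h) if lab!='block' else cv2.minAreaRect(h))
    print(n,'bush',sil(n,im,'bush',(.578,-.196),.046,12),'hub',sil(n,im,'hub'))
cv2.imwrite('pics/t5c.png',np.vstack([cv2.resize(F['top'][0][190:260,370:470],None,fx=4,fy=4),cv2.resize(F['scene'][0][200:270,180:280],None,fx=4,fy=4)]))
s=arm.get_state();print(s['eef_pos'],s['ee_rot'])
E
```

```text
top bush 79 ((0.576556921005249, -0.19394901394844055), 0.01677527092397213)
top bearing 144 ((0.5788090229034424, -0.19325630366802216), 0.026246001943945885)
top block 584 ((0.5769908428192139, -0.19365131855010986), (0.07760158181190491, 0.08143117278814316), 8.713794708251953)
top bush (array([ 0.5767, -0.1938]), array([0.033, 0.033])) hub (array([0.5766, 0.1117]), array([0.076, 0.078]))
scene bush 91 ((0.5777552127838135, -0.19530634582042694), 0.017629550769925117)
scene bearing 159 ((0.5804591178894043, -0.19447313249111176), 0.02638520859181881)
scene block 471 ((0.5771400332450867, -0.19704459607601166), (0.08346309512853622, 0.08362051099538803), 7.448459625244141)
scene bush (array([ 0.5749, -0.1983]), array([0.051, 0.054])) hub (array([0.5747, 0.1082]), array([0.083, 0.079]))
[ 0.43969799 -0.01306398  0.15960913] [-3.14143132e+00  6.95275111e-05 -1.56661290e+00]
```

View pics/t5c.png

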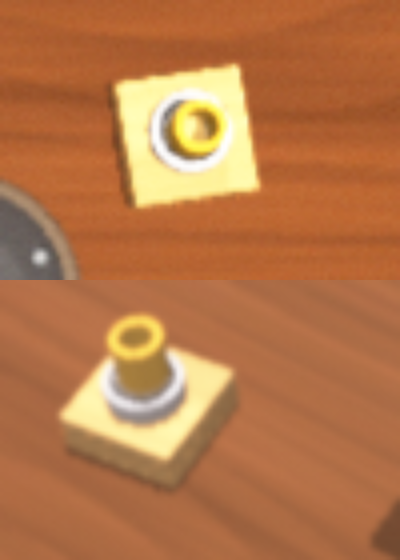

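The stack stands upright. The bush sits within about 2 mm of the bearing's and block's centre, which is fine. Now the tin.

>>> move_arm --rows "0 0 0 0.001 0 0.05 0.0876; 0 0 0 0 0 0.05 0.0876; 0 0 0 0 0 0.046 0.0876; 0 0 0 0 0 0 0.0876; 0 0 0 0 0 0 0.052; 0 0 0 0 0 0 0.052; 0 0 0 0 0 0 0.052; 0 0 0 0 0 0 0.052"

```text
t: 14.7
eef_pos: [0.4399, -0.014, 0.0142]
ee_rot: [-3.141, 0.0, -1.571]
force: [-2.5, 1.0, 7.2]
width: 0.0557
gripper_force: 20.0
```

>>> move_arm --rows "0 0 0 0 0 0 0.052; 0 0 0 0 0 0 0.052; 0 0 0 0 0 -0.03 0.052; 0 0 0 0 0 -0.05 0.052; 0 0 0 0 0 -0.05 0.052; 0 0 0 0 0 0 0.052"

```text
t: 15.45
eef_pos: [0.442, -0.0133, 0.1473]
ee_rot: [-3.134, 0.003, -1.57]
force: [-0.7, 0.5, -1.4]
width: 0.0556
gripper_force: 20.0
```

>>> move_arm --rows "0 0 0 -0.046 -0.0225 0 0.052; 0 0 0 -0.046 -0.0225 0 0.052; 0 0 0 -0.046 -0.0225 0 0.052; 0 0 0 -0.046 -0.0225 0 0.052; 0 0 0 -0.046 -0.023 0 0.052; 0 0 0 -0.046 -0.023 0 0.052; 0 0 0 0 0 0 0.052; 0 0 0 0 0 0.05 0.052"

```text
t: 16.45
eef_pos: [0.5775, 0.2638, 0.0951]
ee_rot: [-3.137, 0.003, -1.569]
force: [0.8, 0.3, -3.5]
width: 0.0557
gripper_force: 20.0
```

>>> move_arm --rows "0 0 0 0 0 0.05 0.052; 0 0 0 0 0 0.02 0.052; 0 0 0 0 0 0.01 0.052; 0 0 0 0 0 0 0.052; 0 0 0 0 0 0 0.052; 0 0 0 0 0 0 0.064; 0 0 0 0 0 0 0.075; 0 0 0 0 0 0 0.08"

```text
t: 17.45
eef_pos: [0.5758, 0.2621, 0.0138]
ee_rot: [-3.141, 0.0, -1.571]
force: [-0.6, -0.8, 0.6]
width: 0.0774
gripper_force: 0.0
```

>>> move_arm --rows "0 0 0 0 0 -0.05 0.085; 0 0 0 0 0 -0.05 0.085; 0 0 0 0 0 -0.03 0.085; 0 0 0 0.0533 0.0136 0 0.06; 0 0 0 0.0533 0.0136 0 0.06; 0 0 0 0.0533 0.0136 0 0.06; 0 0 0 0.0533 0.0136 0 0.06; 0 0 0 0.0533 0.0136 0 0.06"

```text
t: 18.45
eef_pos: [0.5071, -0.0061, 0.1439]
ee_rot: [-3.141, 0.0, -1.57]
force: [1.1, -0.9, -0.4]
width: 0.0601
gripper_force: 0.0
```

>>> move_arm --rows "0 0 0 0.0533 0.0136 0 0.06; 0 0 0 0.0533 0.0136 0 0.06; 0 0 0 0.0533 0.0136 0 0.06; 0 0 0 0.0533 0.0136 0 0.06; 0 0 0 0.0533 0.0136 0 0.06; 0 0 0 0 0 0 0.06; 0 0 0 0 0 0.05 0.06; 0 0 0 0 0 0 0.06"

```text
t: 19.45
eef_pos: [0.4372, -0.2701, 0.0911]
ee_rot: [3.135, 0.002, -1.571]
force: [-0.2, 0.4, 1.0]
width: 0.0599
gripper_force: 0.0
```

```bash
python3 - <<'E'
from h import *
F={n:grab(n,n+'6.png') for n in('top','scene')}
for n,(im,d) in F.items():
    print(n,'tin',sil(n,im,'tin',(.576,.262)),'hub',sil(n,im,'hub'),'bush',sil(n,im,'bush',(.578,-.196),.046,12))
    P=deproj(n,d)
    for lab,x,y,z0,r in(('tin',.576,.262,.04,.04),('hubtop',.576,.11,.045,.03)):
        M=(d>0)&(abs(P[...,2]-z0-.002)<.006)&(np.hypot(P[...,0]-x,P[...,1]-y)<r)
        print(lab,cv2.minEnclosingCircle(P[M][:,:2].astype(np.float32)))
print(arm.get_state()['eef_pos'])
E
```

```text
top tin (array([0.5781, 0.2646]), array([0.057, 0.06 ])) hub (array([0.5766, 0.1112]), array([0.076, 0.075])) bush (array([ 0.5783, -0.1946]), array([0.03 , 0.033]))
tin ((0.5765315890312195, 0.2609887421131134), 0.027981510385870934)
hubtop ((0.5771127939224243, 0.11197391152381897), 0.02158561907708645)
scene tin (array([0.5744, 0.2601]), array([0.078, 0.065])) hub (array([0.5752, 0.1081]), array([0.082, 0.078])) bush (array([ 0.575 , -0.1984]), array([0.052, 0.054]))
tin ((0.5772722363471985, 0.2604810297489166), 0.028939781710505486)
hubtop ((0.5764819979667664, 0.11064555495977402), 0.02269010618329048)
[ 0.44009067 -0.27078662  0.09432415]
```

>>> move_arm --rows "0 0 0 0 0 0.05 0.06; 0 0 0 0 0 0.03 0.06; 0 0 0 0 0 0 0.06; 0 0 0 0 0 0 0.03; 0 0 0 0 0 0 0.03; 0 0 0 0 0 0 0.03; 0 0 0 0 0 0 0.03; 0 0 0 0 0 0 0.03"

```text
t: 20.55
eef_pos: [0.4402, -0.2712, 0.0146]
ee_rot: [-3.14, -0.0, -1.57]
force: [-2.6, 1.8, 7.7]
width: 0.0346
gripper_force: 20.0
```

>>> move_arm --rows "0 0 0 0 0 -0.03 0.03; 0 0 0 0 0 -0.05 0.03; 0 0 0 0 0 -0.05 0.03; 0 0 0 0 0 0 0.03; 0 0 0 -0.0515 -0.0151 0 0.03; 0 0 0 -0.0515 -0.0151 0 0.03; 0 0 0 -0.0515 -0.0151 0 0.03; 0 0 0 -0.0515 -0.0151 0 0.03"

```text
t: 21.55
eef_pos: [0.4997, -0.0635, 0.1428]
ee_rot: [3.141, 0.0, -1.571]
force: [0.7, -1.0, -1.1]
width: 0.0339
gripper_force: 20.0
```

>>> move_arm --rows "0 0 0 -0.0515 -0.0151 0 0.03; 0 0 0 -0.0515 -0.0151 0 0.03; 0 0 0 -0.0515 -0.0151 0 0.03; 0 0 0 -0.0515 -0.0151 0 0.03; 0 0 0 -0.051 -0.0151 0 0.03; 0 0 0 0 0 0 0.03; 0 0 0 0 0 0.05 0.03; 0 0 0 0 0 0 0.03"

```text
t: 22.55
eef_pos: [0.5723, 0.1898, 0.0895]
ee_rot: [3.134, -0.004, -1.572]
force: [-0.3, -0.3, -1.0]
width: 0.0339
gripper_force: 20.0
```

>>> move_arm --rows "0 0 0 0 0 0.05 0.03; 0 0 0 0 0 0.02 0.03; 0 0 0 0 0 0.01 0.03; 0 0 0 0 0 0 0.03; 0 0 0 0 0 0 0.03; 0 0 0 0 0 0 0.042; 0 0 0 0 0 0 0.052; 0 0 0 0 0 0 0.06"

```text
t: 23.55
eef_pos: [0.5757, 0.1921, 0.0138]
ee_rot: [-3.141, 0.0, -1.571]
force: [0.3, 0.9, -0.2]
width: 0.0563
gripper_force: 0.0
```

>>> move_arm --rows "0 0 0 0 0 -0.05 0.065; 0 0 0 0 0 -0.05 0.065; 0 0 0 -0.026 0.05 0 0.08; 0 0 0 -0.026 0.05 0 0.08; 0 0 0 -0.027 0.049 0 0.08; 0 0 -10 0 0 0 0.08; 0 0 -10 0 0 0 0.08; 0 0 -10 0 0 0 0.08"

```text
t: 24.55
eef_pos: [0.4263, 0.2712, 0.1138]
ee_rot: [-3.141, 0.0, -1.041]
force: [0.4, 0.5, -0.1]
width: 0.08
gripper_force: 0.0
```

>>> move_arm --rows "0 0 -10 0 0 0 0.08; 0 0 -10 0 0 0 0.08; 0 0 -10 0 0 0 0.08; 0 0 -10 0 0 0 0.08; 0 0 -10 0 0 0 0.08; 0 0 -10 0 0 0 0.08; 0 0 0 0 0 0.04 0.08; 0 0 0 0 0 0 0.08"

```text
t: 25.55
eef_pos: [0.4252, 0.2693, 0.0717]
ee_rot: [3.138, 0.003, -0.001]
force: [-1.1, 0.2, -0.0]
width: 0.0798
gripper_force: 0.0
```

```bash
python3 - <<'E'
from h import *
F={n:grab(n,n+'7.png') for n in('top','scene')}
for n,(im,d) in F.items():
    print(n,'tin',sil(n,im,'tin',(.576,.262)),'spacer',sil(n,im,'spacer',(.576,.192),0,12),'hub',sil(n,im,'hub'))
    P=deproj(n,d)
    for lab,x,y,z0,r in(('tin',.576,.262,.04,.04),('spacer',.576,.192,.04,.03),('hubtop',.576,.11,.045,.03)):
        M=(d>0)&(abs(P[...,2]-z0-.002)<.006)&(np.hypot(P[...,0]-x,P[...,1]-y)<r)
        if M.sum()>3: print(lab,cv2.minEnclosingCircle(P[M][:,:2].astype(np.float32)))
s=arm.get_state();print(s['eef_pos'],s['ee_rot'])
cv2.imwrite('pics/c7.png',np.hstack([cv2.resize(F['top'][0][180:320,200:340],None,fx=2.8,fy=2.8),cv2.resize(F['scene'][0][200:340,290:430],None,fx=2.8,fy=2.8)]))
E
```

```text
top tin (array([0.5779, 0.2646]), array([0.06, 0.06])) spacer (array([0.5783, 0.1945]), array([0.036, 0.034])) hub (array([0.5766, 0.1113]), array([0.076, 0.075]))
tin ((0.5765789747238159, 0.26106593012809753), 0.028119049966335297)
spacer ((0.5778367519378662, 0.19369356334209442), 0.016927609220147133)
hubtop ((0.5775599479675293, 0.11203579604625702), 0.02144775167107582)
scene tin (array([0.5743, 0.2601]), array([0.078, 0.064])) spacer (array([0.5753, 0.1906]), array([0.056, 0.045])) hub (array([0.5754, 0.1081]), array([0.081, 0.078]))
tin ((0.5769109129905701, 0.2584535777568817), 0.029449986293911934)
spacer ((0.5764845609664917, 0.19204236567020416), 0.017128894105553627)
hubtop ((0.5763102769851685, 0.11015252768993378), 0.02339348755776882)
[0.42674375 0.27097986 0.07410461] [3.14084188e+00 6.88044584e-05 2.95002078e-04]
```

View pics/c7.png

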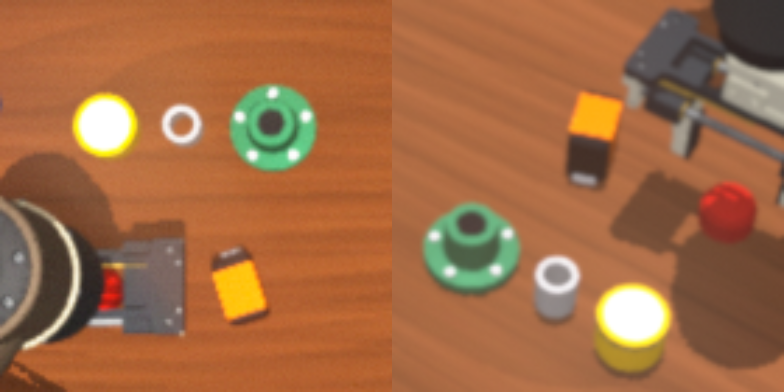

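The left crop shows tin (105,125), spacer (182,125) and hub (272,127) in one line with even gaps. Next is the cap, with the fingers narrowed to clear the purple ring.

>>> move_arm --rows "0 0 0 0 0 0 0.064; 0 0 0 0 0 0 0.064; 0 0 0 0 0 0.04 0.064; 0 0 0 0 0 0.023 0.064; 0 0 0 0 0 0 0.064; 0 0 0 0 0 0 0.044; 0 0 0 0 0 0 0.044; 0 0 0 0 0 0 0.044" --squeeze 15

```text
t: 26.65
eef_pos: [0.4268, 0.2712, 0.0112]
ee_rot: [-3.141, -0.001, 0.0]
force: [-1.2, -0.4, 3.1]
width: 0.0472
gripper_force: 15.0
```

>>> move_arm --rows "0 0 0 0 0 0 0.044; 0 0 0 0 0 -0.03 0.044; 0 0 0 0 0 -0.05 0.044; 0 0 0 0 0 -0.05 0.044; 0 0 0 0 0 0 0.044"

```text
t: 27.28
eef_pos: [0.4282, 0.2728, 0.1446]
ee_rot: [-3.136, -0.005, 0.001]
force: [-0.1, 0.4, -1.4]
width: 0.0472
gripper_force: 15.0
```

>>> move_arm --rows "0 0 0 0.0476 0.0321 0 0.044; 0 0 0 0.0476 0.0321 0 0.044; 0 0 0 0.0476 0.0321 0 0.044; 0 0 0 0.0476 0.0321 0 0.044; 0 0 0 0.0476 0.0321 0 0.044; 0 0 0 0 0 0 0.044; 0 0 0 0 0 0.05 0.044; 0 0 0 0 0 0 0.044"

```text
t: 28.28
eef_pos: [0.6608, 0.1094, 0.0858]
ee_rot: [3.139, 0.009, -0.001]
force: [1.1, -0.3, -0.5]
width: 0.047
gripper_force: 15.0
```

>>> move_arm --rows "0 0 0 0 0 0.05 0.044; 0 0 0 0 0 0.02 0.044; 0 0 0 0 0 0.01 0.044; 0 0 0 0 0 0 0.044; 0 0 0 0 0 0 0.044; 0 0 0 0 0 0 0.056; 0 0 0 0 0 0 0.066; 0 0 0 0 0 0 0.072"

```text
t: 29.28
eef_pos: [0.6647, 0.1105, 0.0108]
ee_rot: [-3.141, -0.0, 0.0]
force: [0.2, -0.2, -0.0]
width: 0.0688
gripper_force: 0.0
```

>>> move_arm --rows "0 0 0 0 0 -0.05 0.075; 0 0 0 0 0 -0.05 0.08; 0 0 0 0 0 -0.05 0.08; 0 0 0 -0.03 -0.05 0 0.08; 0 0 0 -0.03 -0.05 0 0.08; 0 0 0 -0.03 -0.05 0 0.08; 0 0 0 0 -0.05 0 0.08; 0 0 0 0 -0.05 0 0.08"

```text
t: 30.28
eef_pos: [0.5741, 0.3622, 0.1612]
ee_rot: [-3.141, -0.001, 0.001]
force: [1.3, -0.2, 0.0]
width: 0.08
gripper_force: 0.0
```

```bash
python3 - <<'E'
from h import *
F={n:grab(n,n+'8.png') for n in('top','scene')}
for n,(im,d) in F.items():
    print(n,'cap',sil(n,im,'cap',(.665,.11)),'hub',sil(n,im,'hub'),'jar',sil(n,im,'jar'),'tape',sil(n,im,'tape'))
cv2.imwrite('pics/c8.png',np.vstack([cv2.resize(F['top'][0][170:310,140:540],None,fx=2,fy=2),cv2.resize(F['scene'][0][160:310,140:540],None,fx=2,fy=2)]))
E
```

```text
top cap (array([0.6656, 0.1129]), array([0.048, 0.044])) hub (array([0.5766, 0.1113]), array([0.076, 0.075])) jar (array([ 0.5294, -0.4303]), array([0.046, 0.048])) tape (array([0.4329, 0.1353]), array([0.043, 0.048]))
scene cap (array([0.662, 0.108]), array([0.05 , 0.046])) hub (array([0.5753, 0.108 ]), array([0.081, 0.078])) jar (array([ 0.5145, -0.4449]), array([0.053, 0.055])) tape (array([0.4071, 0.129 ]), array([0.053, 0.049]))
```

View pics/c8.png

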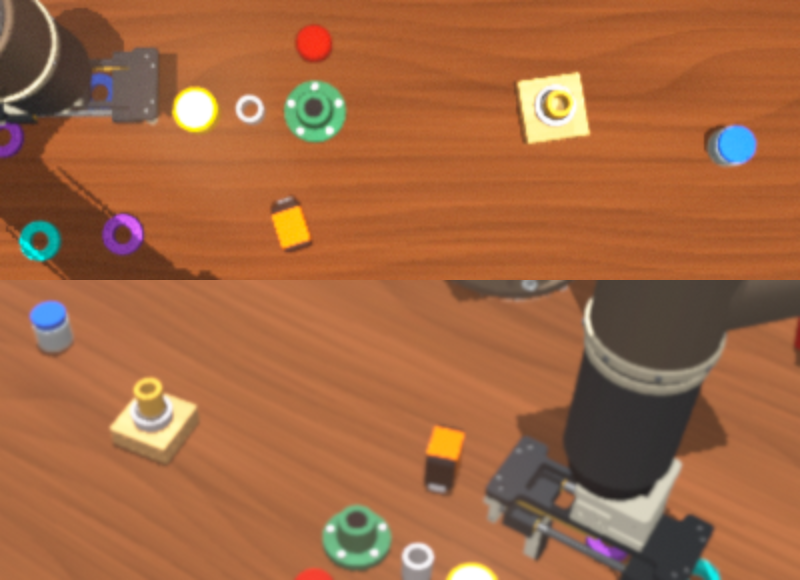

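The picture shows everything in place: cap (313,42) straight behind hub (314,110), tin and spacer in line at (195,110) and (249,108), the stack on the block at (553,105). The tape and jar have not moved, and the gripper touches nothing.

```bash
python3 -c "
from station import arm
print(arm.job_done())"
```

```text
the job is handed in; nothing more can be done
None
```

I placed all five parts in the order asked and handed the job in at about 30 s of robot time; the verdict was not shown, the bush measured about 2 mm off the bearing's centre (left as is), the gaps came out within a few millimetres of 25 mm, and the tape measure and screw jar were not moved.

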